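Seal the cutter dry box

TASK

Close the blue cutter dry box so that it is airtight: lift the aluminium lid by its black handle, lay it inside the box's raised rim on the rubber gasket and let go of it. Then press the lid down at its four corners in turn, a few millimetres at a time and going round at least twice so that it never cants by more than about 6 degrees, until it sits flat and firmly home on the seat all round, flush with the rim; press gently, never with more than about 2.5 kg, and leave the other things on the bench where they are.

Things in the scene. Friction and masses are not known exactly. Their poses are not given: they have to be found in the camera images.
- box: Fixed open blue box, black floor, outside 200 (x) x 160 (y) mm; origin 59 mm below the seat point, z up. Walls 10 mm thick, opening 180 x 140 mm; their top is the rim, 75 to 95 mm above the bench (the box stands at differing heights).
- box_seat (a point): Centre of the box's opening at the height of the seat, a flat grey ledge around the inside, 16 mm below the rim, on which the closed lid's underside rests; x along the box's long side, z up. A corner that meets the seat stops hard.
- box_rim (a point): Centre of the opening at rim height. Black rubber gasket: four separate corner segments (carrying the lid on a 14 mm square at x +-76, y +-56 mm), standing 9 to 12 mm above the seat. They carry the lid's weight unmoved; each sinks into the seat only when its corner is pressed with about 8 to 14 N (a little more if pressed fast), and stays where pressed, with no spring back.
- lid: Aluminium lid, loose, flat on the bench at the start: plate 172 (x) x 132 (y) x 16 mm, 0.35 to 0.7 kg, the same after a half turn. Origin as lid_foot. It drops into the rim with 4 mm of play on each side; pressing one corner rocks it on the other gasket segments.
- lid_foot (a point): Centre of the lid's underside; x along its long side and its handle, z up through the handle. Flat orange discs (24 mm) on its top at x = +-70, y = +-52 mm mark where to press. Fully home, its underside is at the seat and its top flush with the rim.
- lid_handle (a point): Centre of the lid's black handle bar, 48 mm above the lid's underside: bar 80 mm long along the lid's x, 12 mm thick in y, 16 mm high (from 40 to 56 mm above the underside), carried 24 mm clear of the plate's top by a post under each end (posts at x = +-35 mm, 10 mm wide).
- workpiece: Bystander: loose brown laminated wood block 120 x 70 x 42 mm, at the far side of the bench; origin under its centre.
- step_block: Bystander: loose grey stepped clamp block, 85 mm tall, 62 x 35 mm over all, at the far side; origin at its foot.
- brush: Bystander: loose hand brush lying between the box and the lid, roughly along x, below 40 mm high; origin at the underside of its middle.
- spanner: Bystander: loose flat steel spanner near the robot's left; origin at its middle.
- oil_can: Bystander: loose green can, 60 mm diameter, 140 mm tall, at the far side; origin under its centre.
- spindle_nut: Bystander: loose dark steel spindle nut, 52 mm diameter, 60 mm tall, at the far side; origin under its centre.
Mind the look-alikes: they are no part of the job. Several things have the shape of the lid; the one meant has the colours described above.

How it is judged (in metres and radians):
On the way:
1. the lid lies inside the rim on the gasket, let go, not yet pressed down (horizontal distance between lid_foot and box_seat below 0.008 m and contact force between the fingers and lid below 0.1 N and z of lid_foot in the frame of box_seat between 0.006 and 0.0135 m and angle between the z axis of lid_foot and the z axis of box_seat, either way round below 0.06 rad), for 0.2 s.
At the end, for the whole second after the job is handed in: The lid lies inside the rim of the box, within 8 mm of centre, handle up, its underside's centre less than 1.5 mm above the seat and parallel to it within 0.015 rad, at rest and let go (horizontal distance between lid_foot and box_seat below 0.008 m and contact force between the fingers and lid below 0.1 N and z of lid_foot in the frame of box_seat below 0.0015 m and angle between the z axis of lid_foot and the z axis of box_seat, either way round below 0.015 rad and angle between lid_foot's own z axis and vertical below 0.02 rad and linear speed of lid below 0.01 m/s); the robot touches nothing.
It fails at once if lid bears on the box and its gasket with more than 36 N (its own weight included) (contact force between lid and box above 36 N).
It fails at once if lid, lying in the rim, canted by more than 0.12 rad (7 degrees) (horizontal distance between lid_foot and box_seat below 0.012 m and z of lid_foot in the frame of box_seat below 0.014 m and angle between lid_foot's own z axis and vertical above 0.12 rad).
It fails at once if a bystander (wood block, step block, brush, spanner, can or nut) moved by more than 30 mm (distance of any of workpiece, step_block, brush, spanner, oil_can, spindle_nut from where it was at the start of the episode above 0.03 m).
It also fails if it takes over 72 s, if anything falls off the work surface, if the arm or the gripper's body presses on something with over 40 N, if the wrist force passes 120 N, or if a joint passes its speed limit or range.

ROBOT

A 6-joint arm with a two-finger parallel gripper is mounted at the origin on the work surface. World frame = base frame: x ahead of the robot, y to its left, z up, the work surface at z = 0. Lengths are in mm, angles in rad, forces in N, time in s.
With the tool pointing down it reaches from about 350 to 975 mm from the base axis. Payload 7.1 kg.
Tool frame: the origin (TCP) lies at the very end of the fingers, on their centre line; the grasp point (between the pads) lies 19 mm behind it; z points along the fingers, y is the direction in which the jaws open and shut (so a half turn about z gives the same grasp; the last joint's range is limited). The gripper opens to 88 mm and grips with 3 to 60 N. Pads are 20 mm wide; open, the fingers measure 115 mm over their backs; the gripper's body (75 mm by 178 mm) begins 61 mm behind the grasp point.
Start: joints at [1.141, 0.423, 1.63, -0, 1.089, -0.019], TCP at [249.557, 572.997, 222.675] pointing down, gripper open.
Joint ranges: [-3, 3], [-0.9, 2.11], [0.09, 2.58], [-1.31, 4.45], [0.11, 2.69], [-2.54, 2.54]. Speed limits (rad/s): [2.39, 2.39, 3.01, 3.14, 3.14, 3.14].

INTERFACE

Orientations are given as a rotation vector (axis times angle).
In Python, from workcell import readout, imaging, close_job gives the robot as it stands.
- The arm moves only by the tool carry_out, never from a script. Its argument "rows" is a list of rows, each a list of 3 entries, a list of its own where there are three numbers: the shift along the tool's x, y, z in m, then the turn, a rotation vector about the tool's x, y, z in rad, then the closure, from 0 (fully open) to 1 (shut). In form: [[[dx, dy, dz], [wx, wy, wz], hand], ...]. A call has 1 to 12 rows; each row shifts and turns the commanded pose from where the row before left it, along the tool's axes as they then stand; what a row does not reach is not made up. A row lasts 1/12 s, in which the tool goes at most 41.7 mm and 7.16 degrees, less where a joint would pass 70% of its speed; a pose out of reach is approached as far as the arm can. A call with a gripper value outside its range is refused whole. The fingers move at their own pace and stop on an object; the grip force is fixed at half the most. Time passes only in rows, so rows that do not move let the fingers close. It gives the time, the measured TCP pose, the force and the opening at its end, in the units of the state.
- readout.get_obs(): the state, without advancing time (a new reading comes with each control period).
- imaging.get_image(name): name is "side" or "top" or "wrist"; returns the picture (384x512x3 uint8, red, green, blue); there is no depth.
- imaging.camera_params(name): a dict with "fx", "fy", "cx", "cy" (pixels), "rvec" (rotation vector, rad) and "tvec" (3), from world to camera coordinates, as OpenCV has them; the wrist camera has in their place "T_tool_cam" (4x4, takes a point from camera to tool coordinates, whose origin is the TCP and whose axes are the flange's). Camera axes: x right, y down, z forward; pixel columns grow to the right and rows downward; lengths in mm; the calibration is good to about 2 mm. A picture is of the moment at which its call begins: read the wrist's pose just before it. camera_params takes no time and is no camera call.
- close_job(): hands the job in, once; it reports no verdict.
The state is a dict: "t": time; "qpos": joint angles; "qvel": joint speeds; "joint_torque": joint torques, N m; "ee_pos": TCP position; "orientation": TCP orientation; "ft_force": force on the tool from outside, world axes, zero at the start; "moment": the same for the moment, N m; "width": finger opening in mm.
Only numpy, scipy, OpenCV 4.12 (cv2) and the standard library are available. Lean on these libraries where they do the work, as an engineer would, in place of code of your own. Each camera call takes 0.05 s, during which the arm holds its last target.

## Working session

There is one attempt and no reset: what is moved stays moved. The work goes in short steps, Python scripts to look and compute and a tool call to move; the robot and the scene stay as the last step left them, time stands still between calls to the robot, and variables do not carry over. Pictures are saved under pics/ and viewed, and the job is handed in when it is done.

Besides the shell and the picture viewer there is one more tool, called after "Emit:" as name(argument=value, ...) on one line, values as JSON. carry_out: Moves the arm, as the interface text tells. Its arguments: {"type":"object","properties":{"rows":{"type":"array","items":{"type":"array"}}},"required":["rows"]}

```bash
ls; mkdir -p pics; python3 - <<'E'
from workcell import readout, imaging
import cv2
print(readout.get_obs())
for n in ["side","top","wrist"]:
    p=imaging.camera_params(n); print(n,p)
    cv2.imwrite(f"pics/{n}0.png",imaging.get_image(n)[:,:,::-1])
E
```

```text
pics
{'t': 0.0, 'qpos': array([ 1.14099524e+00,  4.23833007e-01,  1.63067096e+00,  5.47073942e-06,
        1.08860544e+00, -1.89532839e-02]), 'qvel': array([-0.00033886, -0.00049758,  0.00133426, -0.00113828,  0.00059822,
       -0.00057231]), 'joint_torque': array([ 1.14944443e-03, -5.44612598e+01, -2.73665679e+01,  6.44319411e-02,
        2.28405307e-02, -1.03830710e-04]), 'ee_pos': array([249.33615222, 572.512416  , 221.91407194]), 'orientation': array([-6.40762811e-01, -3.07520277e+00,  2.32083485e-03]), 'ft_force': array([-0.18608123, -0.61674998,  0.08168474]), 'moment': array([-0.00857756,  0.01838675,  0.00650787]), 'width': 87.66930995656564}
side {'fx': 386.15111141238873, 'fy': 386.15111141238873, 'cx': 259.3451074758897, 'cy': 192.7401190986461, 'rvec': array([ 2.19696004, -0.7438762 ,  0.31528361]), 'tvec': array([-347.22883729,  373.28060821,  905.56875442])}
top {'fx': 475.0636978325341, 'fy': 475.0636978325341, 'cx': 257.217666242366, 'cy': 188.57711249954974, 'rvec': array([ 2.15330712, -2.20626618,  0.10806396]), 'tvec': array([ 129.5311743 ,  542.88304716, 1508.62534611])}
wrist {'fx': 283.3696875477611, 'fy': 283.3696875477611, 'cx': 254.30488221856646, 'cy': 190.72311243240685, 'T_tool_cam': array([[ 4.25082394e-04, -9.59472516e-01, -2.81801898e-01,
         7.71691186e+01],
       [ 9.99999908e-01,  3.89523194e-04,  1.82204434e-04,
        -5.22774810e-01],
       [-6.50517719e-05, -2.81801949e-01,  9.59472593e-01,
        -1.61839533e+02],
       [ 0.00000000e+00,  0.00000000e+00,  0.00000000e+00,
         1.00000000e+00]])}
```

View pics/top0.png

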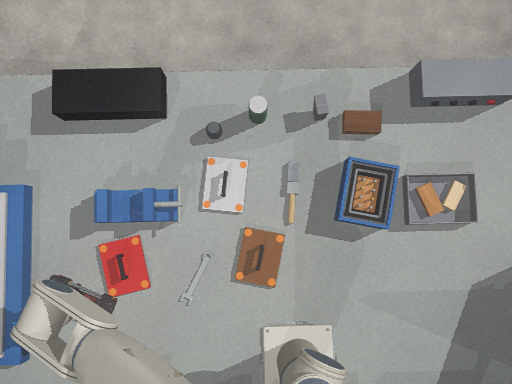

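View pics/side0.png

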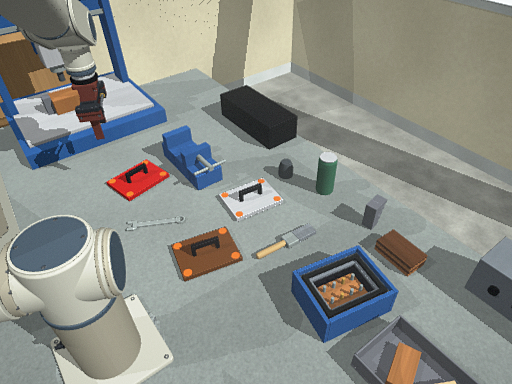

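View pics/wrist0.png

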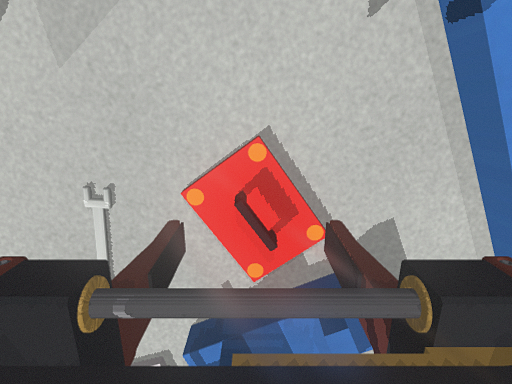

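Lid-shaped things in the top view are red (125,265), brown (260,257) and light grey/silver (225,185). The silver one fits "aluminium", so I'll confirm it enlarged and measure.

```bash
cat > h.py <<'E'
import numpy as np, cv2
from workcell import readout, imaging
from scipy.spatial.transform import Rotation as R
def cam(n,obs=None):
    p=imaging.camera_params(n); K=np.array([[p['fx'],0,p['cx']],[0,p['fy'],p['cy']],[0,0,1]])
    if n=='wrist':
        o=obs or readout.get_obs(); T=np.eye(4);T[:3,:3]=R.from_rotvec(o['orientation']).as_matrix();T[:3,3]=o['ee_pos']
        M=T@p['T_tool_cam']; return K,M[:3,:3],M[:3,3]
    Rm=R.from_rotvec(p['rvec']).as_matrix(); return K,Rm.T,-Rm.T@p['tvec']
def ray(c,uv):
    K,Rw,o=c; d=Rw@np.linalg.solve(K,[uv[0],uv[1],1]); return o,d/np.linalg.norm(d)
def onz(c,uv,z):
    o,d=ray(c,uv); return o+d*(z-o[2])/d[2]
def tri(c1,u1,c2,u2):
    o1,d1=ray(c1,u1);o2,d2=ray(c2,u2)
    s=np.linalg.lstsq(np.c_[d1,-d2],o2-o1,rcond=None)[0]
    a=o1+s[0]*d1;b=o2+s[1]*d2; return (a+b)/2,np.linalg.norm(a-b)
def proj(c,X):
    K,Rw,o=c; p=K@(Rw.T@(np.asarray(X,float)-o)); return p[:2]/p[2]
def discs(im,smin=4):
    hsv=cv2.cvtColor(im,cv2.COLOR_RGB2HSV)
    m=cv2.inRange(hsv,(8,170,170),(18,255,255))
    n,l,s,c=cv2.connectedComponentsWithStats(m)
    return [(c[i].round(2),s[i,4]) for i in range(1,n) if s[i,4]>=smin]
def rgb(f): return cv2.imread(f)[:,:,::-1].copy()
E
python3 - <<'E'
from h import *
ct=cam('top');cs=cam('side')
it=rgb('pics/top0.png');is_=rgb('pics/side0.png')
print('top');[print(c,a,onz(ct,c,16).round(1)) for c,a in discs(it)]
print('side');[print(c,a,onz(cs,c,16).round(1)) for c,a in discs(is_)]
a=cv2.resize(it[150:240,190:290],None,fx=4,fy=4,interpolation=cv2.INTER_CUBIC)
b=cv2.resize(it[145:240,325:410],None,fx=4,fy=4,interpolation=cv2.INTER_CUBIC)
H=380;w=np.zeros((H,740,3),np.uint8);w[:360,:400]=a;w[:,400:]=b
cv2.imwrite('pics/crop1.png',w[:,:,::-1])
b=cv2.resize(is_[235:350,280:410],None,fx=5,fy=5,interpolation=cv2.INTER_CUBIC)
cv2.imwrite('pics/crop2.png',b[:,:,::-1])
E
```

```text
top
[134.46 240.42] 24 [389.3 513.6  16. ]
[103.18 248.08] 38 [367.4 613.4  16. ]
[144.35 283.71] 31 [251.6 482.4  16. ]
[112.16 291.12] 43 [231.  584.4  16. ]
side
[144.8  161.93] 15 [370.1 617.3  16. ]
[162.5 173.5] 22 [391.  514.4  16. ]
[112.09 180.65] 23 [233.2 587.3  16. ]
[260.5  180.88] 16 [641.7 266.5  16. ]
[129.58 193.31] 26 [255. 486.  16.]
[224.32 194.74] 19 [503.1 283.5  16. ]
[276.38 198.43] 21 [628.6 162.7  16. ]
[238.73 213.5 ] 22 [490.5 181.   16. ]
[222.31 230.45] 42 [409.7 151.8  16. ]
[177.04 245.56] 45 [272.7 182.6  16. ]
[235.18 254.86] 51 [387.4  50.3  16. ]
[187.2  272.16] 56 [249.7  80.8  16. ]
```

View pics/crop1.png

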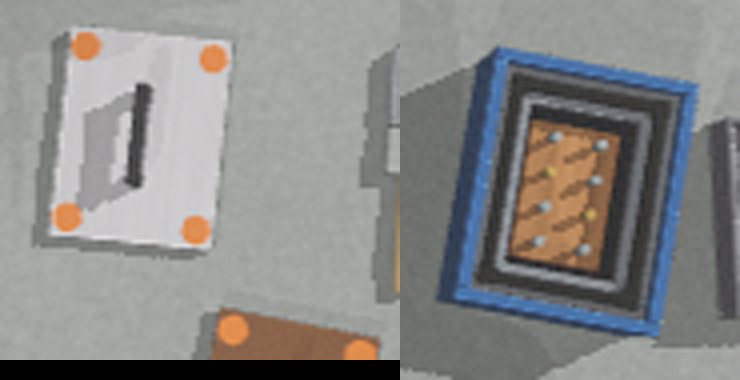

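View pics/crop2.png

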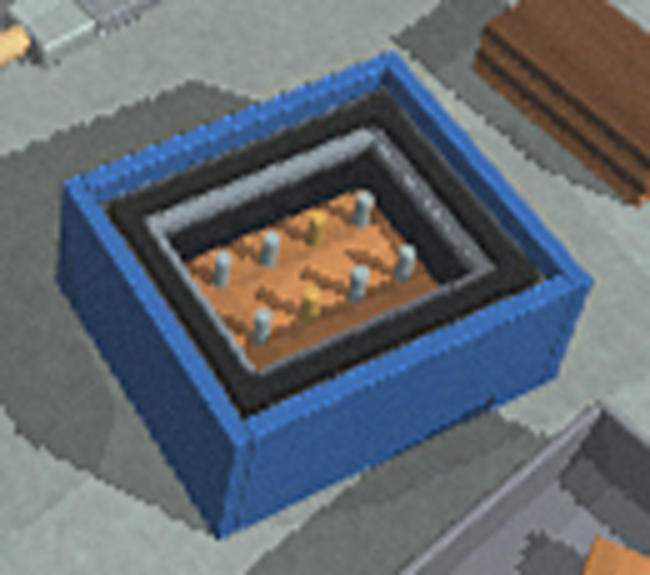

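The enlarged crop confirms the silver lid (crop discs (85,46), (213,58), (66,217), (195,230)). The blue box with the black gasket is the target. I'll get rough box corners next, then go and look with the wrist camera.

```bash
cat >> h.py <<'E'
def go(target,yaw_y=None,obs=None):
    """tool-frame delta to world target (mm); yaw_y: wanted angle of tool y (deg). prints turn about tool z first, then shift after it (m), with tool assumed vertical"""
    o=obs or readout.get_obs(); Rm=R.from_rotvec(o['orientation']).as_matrix()
    a=np.degrees(np.arctan2(Rm[1,1],Rm[0,1]))
    t=0
    if yaw_y is not None: t=-(yaw_y-a)
    R2=Rm@R.from_rotvec([0,0,np.radians(t)]).as_matrix()
    d=R2.T@(np.asarray(target)-o['ee_pos'])
    print('pos',o['ee_pos'].round(1),'tooly ang',round(a,2),'turn z rad',round(np.radians(t),4),'(deg %.1f)'%t,'shift mm',d.round(1),'tilt',(Rm[:,2]).round(4))
E
python3 - <<'E'
from h import *
ct=cam('top');cs=cam('side')
T=[(349.5,157),(399,167),(389,228.5)]; 
# side corners from crop2 (offset 280,235, x5)
S=[(280+390/5,235+55/5),(280+590/5,235+280/5),(280+240/5,235+435/5),(280+68/5,235+185/5)]
for t,s in zip(T,S[0:3]): print(tri(ct,t,cs,s))
for s in S: print(onz(cs,s,85).round(1))
go([606,218,260],82.7)
E
```

```text
(array([ 632.6813354 , -173.56591383,   85.99924191]), np.float64(1.1625541291602348))
(array([ 598.29801158, -326.71705237,   90.02701675]), np.float64(4.541323348414617))
(array([ 408.9490383 , -284.88856347,   93.37473163]), np.float64(4.3920723366682))
[ 634.  -173.4   85. ]
[ 604.  -326.6   85. ]
[ 414.9 -283.2   85. ]
[ 443.5 -133.    85. ]
pos [249.4 572.6 222.1] tooly ang 66.46 turn z rad -0.2834 (deg -16.2) shift mm [-398.8 -306.5  -37.7] tilt [-5.0e-04 -1.1e-03 -1.0e+00]
```

Emit:
carry_out(rows=[[[0,0,-0.02],[0,0,-0.0945],0],[[0,0,-0.0177],[0,0,-0.0945],0],[[0,0,0],[0,0,-0.0945],0],[[-0.0307,-0.0236,0],[0,0,0],0],[[-0.0307,-0.0236,0],[0,0,0],0],[[-0.0307,-0.0236,0],[0,0,0],0],[[-0.0307,-0.0236,0],[0,0,0],0],[[-0.0307,-0.0236,0],[0,0,0],0],[[-0.0307,-0.0236,0],[0,0,0],0],[[-0.0307,-0.0236,0],[0,0,0],0],[[-0.0307,-0.0236,0],[0,0,0],0],[[-0.0307,-0.0236,0],[0,0,0],0]])

```text
t: 1.15
ee_pos: [497.6, 325.6, 260.2]
orientation: [-0.2, -3.135, 0.0]
ft_force: [-0.9, 0.3, 0.1]
width: 88.0
```

Emit:
carry_out(rows=[[[-0.0307,-0.0236,0],[0,0,0],0],[[-0.0307,-0.0236,0],[0,0,0],0],[[-0.0307,-0.0236,0],[0,0,0],0],[[-0.0307,-0.0236,0],[0,0,0],0],[[0,0,0],[0,0,0],0],[[0,0,0],[0,0,0],0],[[0,0,0],[0,0,0],0]])

```text
t: 1.73
ee_pos: [606.0, 218.0, 259.9]
orientation: [-0.201, -3.134, 0.0]
ft_force: [0.1, 1.0, 0.9]
width: 88.2
```

```bash
cat > look.py <<'E'
import sys
from h import *
o=readout.get_obs(); im=imaging.get_image('wrist'); n=sys.argv[1]
cv2.imwrite(f'pics/{n}.png',im[:,:,::-1]); np.save(f'pics/{n}.npy',np.r_[o['ee_pos'],o['orientation']])
c=cam('wrist',o); print('t',o['t'],o['ee_pos'].round(1),o['qvel'].round(3))
for p,a in discs(im,20): print(p,a,onz(c,p,float(sys.argv[2])).round(1))
E
python3 look.py w1 16; python3 -c "
from h import *
go([562,-238,270],78)"
```

```text
t 1.7333 [606.  218.  259.9] [ 0.026 -0.01   0.007 -0.    -0.001 -0.001]
[97.75  8.61] 325 [385.7  47.5  16. ]
[180.81  16.22] 338 [407.3 149.3  16. ]
[213.7   81.11] 229 [488.3 177.7  16. ]
[291.41  80.83] 233 [501.2 281.   16. ]
[288.11 182.24] 170 [640.5 263.4  16. ]
[215.44 185.15] 55 [631.2 156.1  16. ]
pos [605.6 218.5 260. ] tooly ang 82.73 turn z rad 0.0825 (deg 4.7) shift mm [ -52.3 -455.6   -9.9] tilt [-0.0011 -0.     -1.    ]
```

View pics/w1.png

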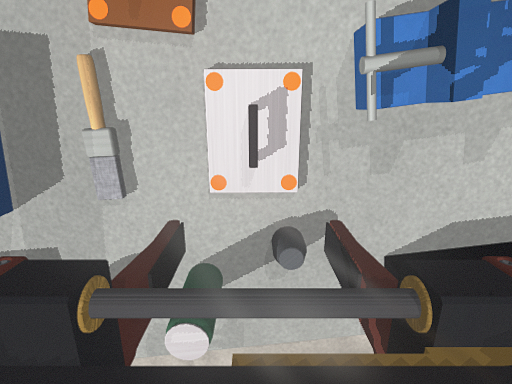

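Emit:
carry_out(rows=[[[0,0,-0.01],[0,0,0.0825],0],[[-0.0048,-0.0414,0],[0,0,0],0],[[-0.0048,-0.0414,0],[0,0,0],0],[[-0.0048,-0.0414,0],[0,0,0],0],[[-0.0048,-0.0414,0],[0,0,0],0],[[-0.0048,-0.0414,0],[0,0,0],0],[[-0.0048,-0.0414,0],[0,0,0],0],[[-0.0048,-0.0414,0],[0,0,0],0],[[-0.0048,-0.0414,0],[0,0,0],0],[[-0.0048,-0.0414,0],[0,0,0],0],[[-0.0048,-0.0414,0],[0,0,0],0],[[-0.0043,-0.0414,0],[0,0,0],0]])

```text
t: 2.78
ee_pos: [562.5, -238.3, 270.7]
orientation: [0.325, 3.124, 0.0]
ft_force: [1.1, -0.4, 0.4]
width: 87.7
```

Emit:
carry_out(rows=[[[0,0,0],[0,0,0],0],[[0,0,0],[0,0,0],0],[[0,0,0],[0,0,0],0]])

```text
t: 3.03
ee_pos: [562.7, -236.7, 270.3]
orientation: [-0.328, -3.124, -0.001]
ft_force: [0.2, 0.4, -0.2]
width: 87.9
```

```bash
python3 look.py w2 16
```

```text
t 3.0333 [ 562.7 -236.7  270.3] [ 0.024 -0.002  0.003 -0.003  0.    -0.002]
```

View pics/w2.png

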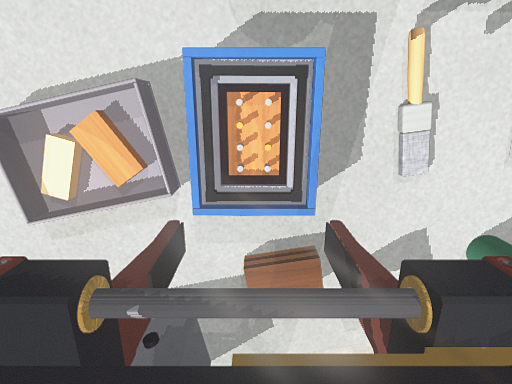

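The wrist view shows the whole rim: outer corners near (183,48), (325,48), (315,215), (192,214), and the black gasket inside. Next I'll fit the rim and get its height from the known size.

```bash
python3 - <<'E'
from h import *
im=rgb('pics/w2.png');p=np.load('pics/w2.npy');c=cam('wrist',{'ee_pos':p[:3],'orientation':p[3:]})
hsv=cv2.cvtColor(im,cv2.COLOR_RGB2HSV)
print(hsv[100,188],hsv[100,318],hsv[52,250],hsv[211,250])
def quad(cnt):
    # fit 4 sides by lines
    r=cv2.minAreaRect(cnt); pts=cnt[:,0].astype(float)
    ap=cv2.approxPolyDP(cv2.convexHull(cnt),6,True)[:,0].astype(float)
    if len(ap)!=4: print('approx',ap.tolist()); ap=cv2.boxPoints(r)
    L=[]
    for i in range(4):
        a,b=ap[i],ap[(i+1)%4]; d=b-a; l=np.linalg.norm(d); d/=l; n=np.array([-d[1],d[0]])
        s=(pts-a)@d; e=(pts-a)@n
        q=pts[(abs(e)<2.5)&(s>.1*l)&(s<.9*l)]
        vx,vy,x,y=cv2.fitLine(q.astype(np.float32),cv2.DIST_HUBER,0,.01,.01).ravel()
        L.append(np.cross([x,y,1],[x+vx,y+vy,1]))
    P=[np.cross(L[i-1],L[i]) for i in range(4)]
    return np.array([q[:2]/q[2] for q in P])
for vmin in (150,200):
    m=cv2.inRange(hsv,(100,120,vmin),(120,255,255)); m[:, :150]=0;m[:,360:]=0;m[230:]=0
    cs,h=cv2.findContours(m,cv2.RETR_CCOMP,cv2.CHAIN_APPROX_NONE)
    big=sorted(range(len(cs)),key=lambda i:-cv2.contourArea(cs[i]))[:2]
    for i in big:
        Q=quad(cs[i]); print(vmin,'px',Q.round(1).tolist())
        for z in (80,88,95):
            W=np.array([onz(c,q,z) for q in Q])[:,:2]
            e=[np.linalg.norm(W[j]-W[j-1]) for j in range(4)]
            # yaw from long sides
            y=[]
            for j in range(4):
                d=W[j]-W[j-1]
                y.append(np.degrees(np.arctan2(d[1],d[0])))
            print(z,W.mean(0).round(1),np.round(e,1),np.round(y,1))
E
```

```text
[106 153 230] [107 157 233] [107 155 228] [107 146 226]
150 px [[324.6, 48.2], [313.8, 214.0], [193.1, 214.0], [182.1, 47.1]]
80 [ 521.4 -229.5] [160.8 199.8 160.1 200.9] [  77.7  -12.1 -102.   168.1]
88 [ 520.6 -229.3] [157.1 195.3 156.5 196.3] [  77.7  -12.1 -102.   168.1]
95 [ 519.9 -229.1] [153.9 191.3 153.3 192.3] [  77.7  -12.1 -102.   168.1]
150 px [[190.2, 58.0], [314.1, 58.0], [305.8, 209.0], [198.9, 209.0]]
80 [ 522.9 -231.2] [182.6 141.  182.7 141.1] [ 168.    78.1  -12.  -102. ]
88 [ 522.1 -231. ] [178.5 137.8 178.5 137.9] [ 168.    78.1  -12.  -102. ]
95 [ 521.4 -230.8] [174.8 135.  174.9 135.1] [ 168.    78.1  -12.  -102. ]Traceback (most recent call last):
  File "<stdin>", line 24, in <module>
  File "<stdin>", line 15, in quad
cv2.error: OpenCV(4.12.0) /io/opencv/modules/imgproc/src/linefit.cpp:50: error: (-215:Assertion failed) count > 0 in function 'fitLine2D_wods'
```

```bash
python3 - <<'E'
from h import *
im=rgb('pics/w1.png');p=np.load('pics/w1.npy');c=cam('wrist',{'ee_pos':p[:3],'orientation':p[3:]})
g=im.max(2).astype(int)
m=((g<75)*255).astype(np.uint8); m[:, :235]=0;m[:,275:]=0;m[:95]=0;m[180:]=0
n,l,s,ce=cv2.connectedComponentsWithStats(m); i=1+s[1:,4].argmax()
ct,_=cv2.findContours((l==i).astype(np.uint8),0,1); r=cv2.minAreaRect(ct[0]); print('bar',ce[i],s[i],r,onz(c,ce[i],56),onz(c,ce[i],50))
hsv=cv2.cvtColor(im,cv2.COLOR_RGB2HSV)
m=cv2.inRange(hsv,(5,90,120),(20,255,255))[60:200,200:305]
n,l,s,ce=cv2.connectedComponentsWithStats(m)
W=[]
for i in range(1,n):
    if s[i,4]>40: q=ce[i]+[200,60]; W.append(onz(c,q,16)); print(q,s[i,4],W[-1].round(1))
W=np.array(W)
print(W.mean(0))
go([564.5,220.5,120],82.85)
E
```

```text
bar [249.01639344 136.        ] [249 106   2  61  61] ((249.0084991455078, 136.00819396972656), (60.00832748413086, 0.9831967949867249), 89.04515838623047) [562.66969625 216.21825042  56.        ] [563.21493001 216.03729359  50.        ]
[213.91923077  80.96538462] 260 [488.2 178.   16. ]
[291.46816479  80.85018727] 267 [501.3 281.1  16. ]
[218.11398964 182.16062176] 193 [627.2 160.8  16. ]
[288.45641026 182.02051282] 195 [640.2 264.   16. ]
[564.24743851 220.95421736  16.        ]
pos [ 562.9 -236.2  270.3] tooly ang 78.08 turn z rad -0.0832 (deg -4.8) shift mm [ 55.2 453.3 150.6] tilt [-3.e-04  6.e-04 -1.e+00]
```

Emit:
carry_out(rows=[[[0,0,0],[0,0,-0.0835],0],[[0.005,0.0412,0],[0,0,0],0],[[0.005,0.0412,0],[0,0,0],0],[[0.005,0.0412,0],[0,0,0],0],[[0.005,0.0412,0],[0,0,0],0],[[0.005,0.0412,0],[0,0,0],0],[[0.005,0.0412,0],[0,0,0],0],[[0.005,0.0412,0],[0,0,0],0],[[0.005,0.0412,0.01],[0,0,0],0],[[0.005,0.0412,0.01],[0,0,0],0],[[0.005,0.0412,0.01],[0,0,0],0],[[0.005,0.0412,0.01],[0,0,0],0]])

```text
t: 4.08
ee_pos: [563.6, 218.5, 231.3]
orientation: [0.193, 3.135, 0.001]
ft_force: [1.4, -0.8, -0.3]
width: 87.8
```

Emit:
carry_out(rows=[[[0,0,0.035],[0,0,0],0],[[0,0,0.035],[0,0,0],0],[[0,0,0.035],[0,0,0],0],[[0,0,0.02],[0,0,0],0],[[0,0,0],[0,0,0],0],[[0,0,0],[0,0,0],0]])

```text
t: 4.58
ee_pos: [563.8, 215.8, 105.8]
orientation: [-0.194, -3.133, 0.001]
ft_force: [1.8, 0.8, 0.4]
width: 88.4
```

```bash
python3 look.py w3 16;python3 -c "
from h import *
go([564.2,221,29],82.9)"
```

```text
t 4.5833 [563.8 215.8 105.8] [-0.013 -0.041 -0.036 -0.     0.004 -0.003]
[13.53  8.32] 476 [390.1  47.5  16. ]
[146.3   15.77] 856 [407.9 149.1  16. ]
[200.39 116.78] 571 [488.7 177.7  16. ]
[321.46 116.87] 575 [501.6 281.1  16. ]
[212.21 257.7 ] 57 [623.9 165.5  16. ]
[310.98 263.15] 302 [642.  262.6  16. ]
pos [565.2 215.8 107.3] tooly ang 82.87 turn z rad -0.0005 (deg -0.0) shift mm [ 1.7  5.  78.3] tilt [ 6.e-04  3.e-04 -1.e+00]
```

View pics/w3.png

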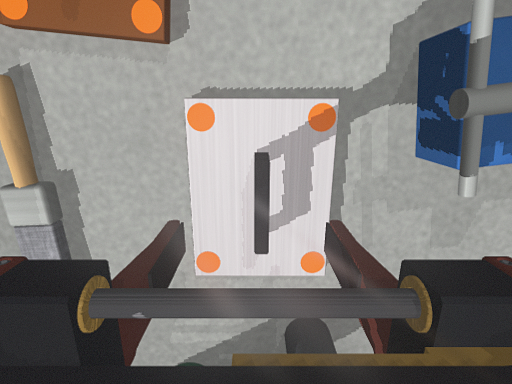

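The closer view agrees with the earlier one: the lid's discs are at (200,117), (321,117), (208,262), (312,262), and the centre is about (564.5, 221). Now descending to grip.

Emit:
carry_out(rows=[[[0.0007,0.005,0.02],[0,0,0],0],[[0,0,0.02],[0,0,0],0],[[0,0,0.02],[0,0,0],0],[[0,0,0.012],[0,0,0],0],[[0,0,0.005],[0,0,0],0],[[0,0,0],[0,0,0],0],[[0,0,0],[0,0,0],1],[[0,0,0],[0,0,0],1],[[0,0,0],[0,0,0],1],[[0,0,0],[0,0,0],1],[[0,0,0],[0,0,0],1],[[0,0,0],[0,0,0],1]])

```text
t: 5.63
ee_pos: [565.4, 219.4, 29.7]
orientation: [0.198, 3.135, 0.0]
ft_force: [-0.3, -0.3, 0.1]
width: 51.4
```

Emit:
carry_out(rows=[[[0,0,0],[0,0,0],1],[[0,0,0],[0,0,0],1],[[0,0,0],[0,0,0],1],[[0,0,0],[0,0,0],1]])

```text
t: 5.97
ee_pos: [565.2, 219.4, 29.3]
orientation: [-0.198, -3.135, 0.0]
ft_force: [-0.4, -0.5, -0.7]
width: 24.8
```

Emit:
carry_out(rows=[[[0,0,0],[0,0,0],1],[[0,0,0],[0,0,0],1],[[0,0,0],[0,0,0],1],[[0,0,0],[0,0,0],1],[[0,0,0],[0,0,0],1]])

```text
t: 6.38
ee_pos: [565.3, 219.6, 29.3]
orientation: [0.198, 3.135, 0.0]
ft_force: [0.9, 1.5, -1.1]
width: 11.8
```

Emit:
carry_out(rows=[[[0,0,-0.005],[0,0,0],1],[[0,0,-0.01],[0,0,0],1],[[0,0,-0.015],[0,0,0],1],[[0,0,-0.025],[0,0,0],1],[[0,0,-0.03],[0,0,0],1],[[0,0,-0.03],[0,0,0],1],[[0,0,-0.025],[0,0,0],1],[[0,0,0],[0,0,0],1],[[0,0,0],[0,0,0],1],[[0,0,0],[0,0,0],1]])

```text
t: 7.22
ee_pos: [564.1, 218.9, 168.2]
orientation: [-0.198, -3.133, 0.001]
ft_force: [-0.2, -0.6, -4.8]
width: 11.9
```

```bash
python3 look.py w4 157;python3 -c "
from h import *
go([521.2,-229.4,168],78)
cv2.imwrite('pics/side4.png',imaging.get_image('side')[:,:,::-1])"
```

```text
t 7.2167 [564.1 218.9 168.2] [ 0.     0.024  0.011 -0.     0.002 -0.001]
[59.9  24.35] 555 [431.  128.6 157. ]
[165.67  34.94] 531 [443.3 184.6 157. ]
[165.83 115.38] 918 [485.2 175.6 157. ]
[341.02 118.47] 1243 [499.9 278.3 157. ]
pos [563.8 218.8 167.5] tooly ang 82.76 turn z rad 0.0832 (deg 4.8) shift mm [-5.150e+01 -4.473e+02  2.000e-01] tilt [-0.0032 -0.0012 -1.    ]
```

View pics/w4.png

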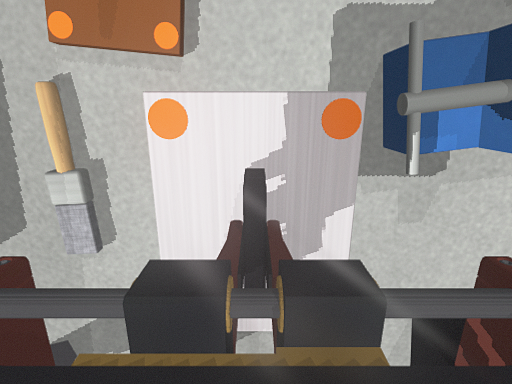

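View pics/side4.png

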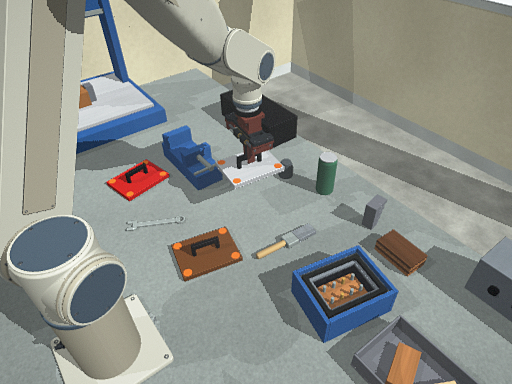

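The lid is held level, with discs at (168,119) and (341,118) in the wrist view. Next I'll measure the lid's offset in the hand.

```bash
cat > inhand.py <<'E'
import sys
from h import *
n=sys.argv[1]; im=rgb(f'pics/{n}.png')
c=cam('wrist',{'ee_pos':np.zeros(3),'orientation':np.zeros(3)})  # tool frame
hsv=cv2.cvtColor(im,cv2.COLOR_RGB2HSV)
m=cv2.inRange(hsv,(5,90,100),(20,255,255)); m[:90]=0;m[150:]=0;m[:,:140]=0;m[:,370:]=0
k,l,s,ce=cv2.connectedComponentsWithStats(m)
for z in (12,13,14):
    W=[onz(c,ce[i],z) for i in range(1,k) if s[i,4]>600]
    W=sorted(W,key=lambda w:w[1]); a,b=W; d=b-a; L=np.hypot(*d[:2]); u=d[:2]/L
    cen=((a+b)/2)[:2]-70*np.array([u[1],-u[0]])  # toward -toolx = lid +x
    print(z,'L',L.round(1),'yaw of lid y in tool deg',np.degrees(np.arctan2(-u[0],u[1])).round(2),'centre',cen.round(2),(a.round(1),b.round(1)))
print(ce.round(1)[1:],s[1:,4])
E
python3 inhand.py w4
```

```text
12 L 103.3 yaw of lid y in tool deg -0.04 centre [ 1.17 -0.5 ] (array([ 71.1, -52.2,  12. ]), array([71.2, 51.1, 12. ]))
13 L 103.9 yaw of lid y in tool deg -0.04 centre [ 1.13 -0.49] (array([ 71.1, -52.5,  13. ]), array([71.2, 51.4, 13. ]))
14 L 104.5 yaw of lid y in tool deg -0.04 centre [ 1.09 -0.49] (array([ 71.1, -52.8,  14. ]), array([71.1, 51.7, 14. ]))
[[167.5 118.3]
 [341.2 118.3]] [1289 1305]
```

Emit:
carry_out(rows=[[[0,0,0],[0,0,0.0415],1],[[-0.0018,-0.015,0],[0,0,0.042],1],[[-0.0035,-0.03,0],[0,0,0],1],[[-0.00435,-0.037,0],[0,0,0],1],[[-0.00435,-0.037,0],[0,0,0],1],[[-0.00435,-0.037,0],[0,0,0],1],[[-0.00435,-0.037,0],[0,0,0],1],[[-0.00435,-0.037,0],[0,0,0],1],[[-0.00435,-0.037,0],[0,0,0],1],[[-0.00435,-0.037,0],[0,0,0],1],[[-0.00435,-0.037,0],[0,0,0],1],[[-0.00435,-0.037,0],[0,0,0],1]])

```text
t: 8.32
ee_pos: [528.9, -161.7, 168.0]
orientation: [-0.33, -3.122, -0.001]
ft_force: [0.8, 1.2, -5.0]
width: 11.7
```

Emit:
carry_out(rows=[[[-0.00435,-0.037,0],[0,0,0],1],[[-0.0026,-0.022,0],[0,0,0],1],[[-0.0012,-0.01,0],[0,0,0],1],[[0,0,0.02],[0,0,0],1],[[0,0,0.02],[0,0,0],1],[[0,0,0],[0,0,0],1],[[0,0,0],[0,0,0],1],[[0,0,0],[0,0,0],1]])

```text
t: 8.98
ee_pos: [524.3, -228.5, 129.5]
orientation: [-0.328, -3.124, -0.0]
ft_force: [0.2, -0.5, -4.2]
width: 11.9
```

```bash
python3 look.py w5 115; python3 inhand.py w5; python3 -c "
from h import *
go([522.7,-229.5,115],77.95)
cv2.imwrite('pics/side5.png',cv2.resize(imaging.get_image('side')[200:370,250:450,::-1],None,fx=4,fy=3.5))"
```

```text
t 8.9833 [ 524.3 -228.5  129.5] [ 0.002 -0.017 -0.013 -0.001 -0.005 -0.002]
[166.7 117.4] 1117 [ 443.2 -265.8  115. ]
[341.07 118.46] 1244 [ 465.7 -163.   115. ]
12 L 103.3 yaw of lid y in tool deg -0.03 centre [ 1.12 -0.48] (array([ 71.1, -52.2,  12. ]), array([71.1, 51.2, 12. ]))
13 L 103.9 yaw of lid y in tool deg -0.03 centre [ 1.08 -0.48] (array([ 71.1, -52.5,  13. ]), array([71.1, 51.5, 13. ]))
14 L 104.5 yaw of lid y in tool deg -0.03 centre [ 1.05 -0.48] (array([ 71. , -52.8,  14. ]), array([71.1, 51.8, 14. ]))
[[167.5 118.3]
 [341.2 118.3]] [1287 1302]
pos [ 524.7 -228.6  130.1] tooly ang 78.01 turn z rad 0.001 (deg 0.1) shift mm [ 1.8 -1.3 15.1] tilt [ 8.e-04 -3.e-04 -1.e+00]
```

View pics/w5.png

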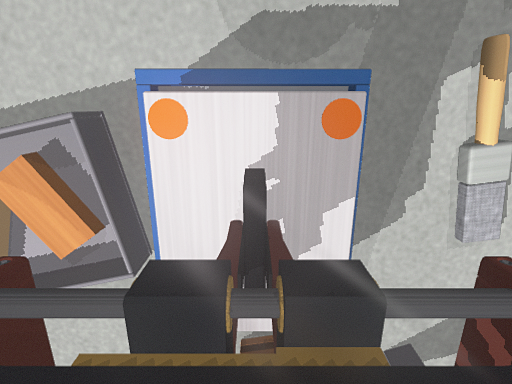

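View pics/side5.png

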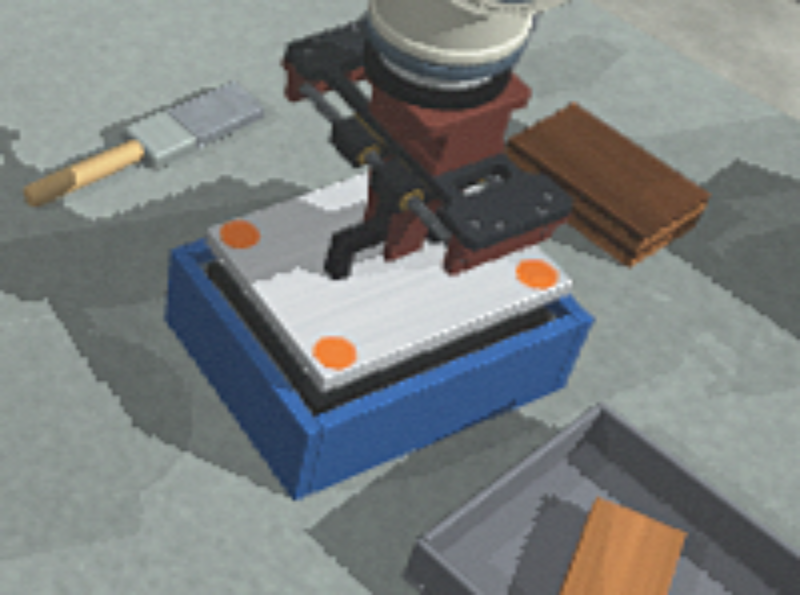

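```bash
python3 - <<'E'
from h import *
im=rgb('pics/w5.png'); c=cam('wrist',{'ee_pos':np.zeros(3),'orientation':np.zeros(3)})
hsv=cv2.cvtColor(im,cv2.COLOR_RGB2HSV)
m=cv2.inRange(hsv,(98,100,60),(122,255,255));m[:, :120]=0;m[:,400:]=0
print([ (u,int(np.argmax(m[:,u]>0))) for u in (150,200,254,300,360)])
print([ (v,int(np.argmax(m[v]>0)),int(511-np.argmax(m[v,::-1]>0))) for v in (72,76,80,84,120,160,200,240)])
for zr in (44,47,50):
    f=np.mean([onz(c,(u,np.argmax(m[:,u]>0)-.5),zr)[0] for u in range(150,360,5)])
    ys=[]
    for v in list(range(90,180,5)):
        l=np.argmax(m[v]>0)-.5; r=511-np.argmax(m[v,::-1]>0)+.5
        a=onz(c,(l,v),zr);b=onz(c,(r,v),zr); ys.append(((a+b)[1]/2,(b-a)[1]))
    ys=np.array(ys); print('zr',zr,'box centre in tool x',(f-100).round(2),'y',ys[:,0].mean().round(2),'width',ys[:,1].mean().round(2), ys[[0,-1],0].round(2))
E
```

```text
[(150, 69), (200, 69), (254, 69), (300, 69), (360, 69)]
[(72, 135, 370), (76, 135, 370), (80, 136, 369), (84, 137, 368), (120, 140, 365), (160, 145, 361), (200, 149, 356), (240, 154, 352)]
zr 44 box centre in tool x 2.42 y -1.64 width 159.18 [-1.78 -1.86]
zr 47 box centre in tool x 2.78 y -1.66 width 161.5 [-1.8  -1.88]
zr 50 box centre in tool x 3.15 y -1.67 width 163.82 [-1.82 -1.9 ]
```

Emit:
carry_out(rows=[[[0.0016,-0.0012,0],[0,0,0],1],[[0,0,0.006],[0,0,0],1],[[0,0,0.006],[0,0,0],1],[[0,0,0.003],[0,0,0],1],[[0,0,0],[0,0,0],1],[[0,0,0],[0,0,0],1]])

```text
t: 9.58
ee_pos: [522.2, -229.5, 113.9]
orientation: [-0.329, -3.123, -0.0]
ft_force: [0.2, 0.3, -4.5]
width: 11.7
```

Emit:
carry_out(rows=[[[0,0,0.001],[0,0,0],1],[[0,0,0.001],[0,0,0],1],[[0,0,0],[0,0,0],1]])

```text
t: 9.83
ee_pos: [522.4, -229.6, 112.2]
orientation: [-0.329, -3.124, -0.0]
ft_force: [-0.5, -0.4, -3.9]
width: 11.9
```

Emit:
carry_out(rows=[[[0,0,0.001],[0,0,0],1],[[0,0,0.001],[0,0,0],1],[[0,0,0],[0,0,0],1]])

```text
t: 10.08
ee_pos: [522.3, -229.6, 110.2]
orientation: [-0.329, -3.124, -0.0]
ft_force: [-1.0, 0.6, -5.3]
width: 11.7
```

Emit:
carry_out(rows=[[[0,0,0.001],[0,0,0],1],[[0,0,0.0005],[0,0,0],1],[[0,0,0],[0,0,0],1]])

```text
t: 10.33
ee_pos: [522.7, -229.7, 109.2]
orientation: [0.329, 3.124, -0.0]
ft_force: [-0.5, 1.4, -0.3]
width: 11.8
```

Emit:
carry_out(rows=[[[0,0,0.0007],[0,0,0],1],[[0,0,0],[0,0,0],1]])

```text
t: 10.5
ee_pos: [522.7, -229.6, 109.1]
orientation: [0.329, 3.124, -0.0]
ft_force: [-2.8, 2.8, 5.7]
width: 11.9
```

Emit:
carry_out(rows=[[[0,0,0.0007],[0,0,0],1],[[0,0,0],[0,0,0],1]])

```text
t: 10.67
ee_pos: [522.6, -229.6, 108.9]
orientation: [0.329, 3.124, -0.0]
ft_force: [-4.1, 2.4, 10.9]
width: 11.6
```

Contact came at an underside height of about 80 mm (rim about 84). I'll ease off and look before releasing.

Emit:
carry_out(rows=[[[0,0,-0.0012],[0,0,0],1],[[0,0,0],[0,0,0],1]])

```text
t: 10.83
ee_pos: [522.6, -229.7, 109.0]
orientation: [0.329, 3.124, -0.0]
ft_force: [-0.0, 1.9, 1.5]
width: 11.4
```

```bash
python3 look.py w6 96; python3 -c "
from h import *
cv2.imwrite('pics/side6.png',cv2.resize(imaging.get_image('side')[230:345,285:405,::-1],None,fx=5,fy=5,interpolation=cv2.INTER_CUBIC))"
```

```text
t 10.8333 [ 522.6 -229.7  109. ] [ 0.002  0.006 -0.001  0.006 -0.002  0.   ]
[166.36 116.64] 1060 [ 441.2 -266.6   96. ]
[340.96 118.41] 1239 [ 463.8 -164.7   96. ]
```

View pics/w6.png

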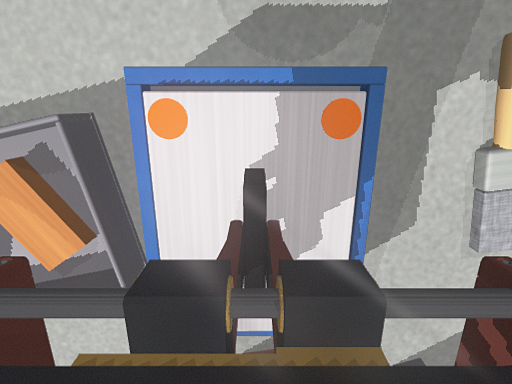

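View pics/side6.png

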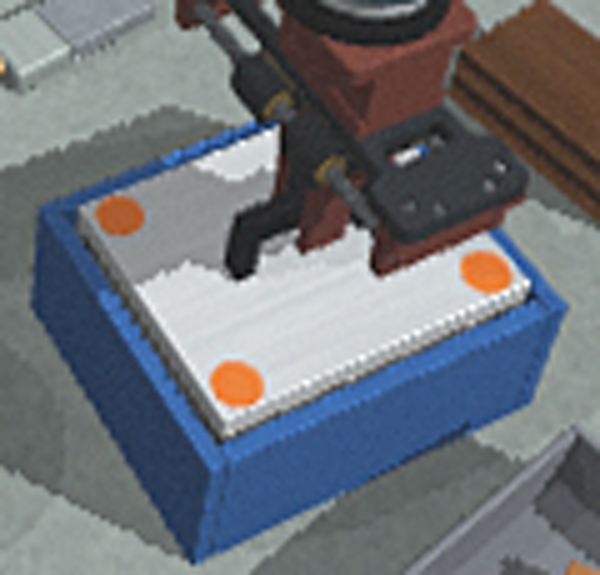

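The lid is inside the rim and proud of it by a few mm, so it rests on the gasket. Releasing.

Emit:
carry_out(rows=[[[0,0,0],[0,0,0],0],[[0,0,0],[0,0,0],0],[[0,0,0],[0,0,0],0],[[0,0,0],[0,0,0],0],[[0,0,0],[0,0,0],0],[[0,0,0],[0,0,0],0],[[0,0,-0.005],[0,0,0],0],[[0,0,-0.02],[0,0,0],0],[[0,0,-0.03],[0,0,0],0],[[0,0,-0.03],[0,0,0],0],[[0,0,-0.03],[0,0,0],0],[[-0.035,0,-0.02],[0,0,0],0.3]])

```text
t: 11.93
ee_pos: [552.9, -236.0, 246.5]
orientation: [-0.33, -3.122, -0.001]
ft_force: [0.7, -0.0, -0.1]
width: 80.8
```

Emit:
carry_out(rows=[[[-0.015,0,0],[0,0,0],1],[[0,0,0],[0,0,0],1],[[0,0,0],[0,0,0],1]])

```text
t: 12.18
ee_pos: [571.2, -239.9, 243.6]
orientation: [-0.328, -3.124, -0.0]
ft_force: [-0.6, -0.1, -0.2]
width: 61.7
```

```bash
python3 look.py w7 96
```

```text
t 12.1833 [ 571.2 -239.9  243.6] [-0.004  0.     0.05  -0.001  0.    -0.   ]
[201.65  61.62] 350 [ 441.2 -266.9   96. ]
[305.78  62.43] 434 [ 463.6 -164.7   96. ]
[208.48 195.35] 283 [ 578.8 -295.6   96. ]
[299.28 195.37] 283 [ 600.4 -194.    96. ]
```

View pics/w7.png

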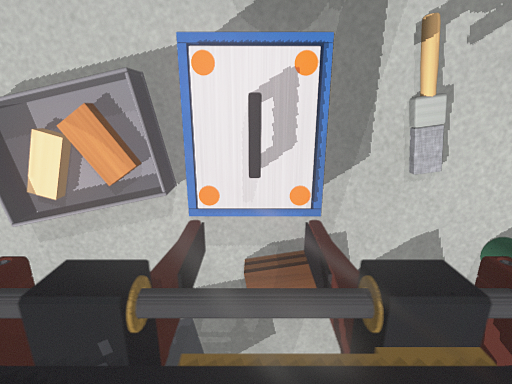

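The lid lies in the rim, handle up, with discs at (202,62), (306,62), (208,195), (299,195). Next I'll plan the moves to the first corner.

```bash
python3 - <<'E'
from h import *
go([442.1,-266.3,104],77.95)
E
```

```text
pos [ 570.2 -239.6  242.9] tooly ang 77.99 turn z rad 0.0007 (deg 0.0) shift mm [119.4 -52.9 139.1] tilt [-2.e-03  8.e-04 -1.e+00]
```

Emit:
carry_out(rows=[[[0.03,-0.0133,0],[0,0,0],1],[[0.03,-0.0133,0.01],[0,0,0],1],[[0.03,-0.0133,0.02],[0,0,0],1],[[0.0298,-0.0133,0.025],[0,0,0],1],[[0,0,0.03],[0,0,0],1],[[0,0,0.03],[0,0,0],1],[[0,0,0.014],[0,0,0],1],[[0,0,0.006],[0,0,0],1],[[0,0,0],[0,0,0],1],[[0,0,0],[0,0,0],1]])

```text
t: 13.07
ee_pos: [442.7, -266.9, 108.8]
orientation: [-0.329, -3.124, -0.0]
ft_force: [0.7, 0.4, 0.5]
width: 0.4
```

```bash
python3 - <<'E'
from h import *
o=readout.get_obs();print(o['ft_force'],o['width'])
go([442.1,-266.3,96],77.95)
E
```

```text
[0.6899414  0.42717111 0.46029354] 0.3808624610258352
pos [ 442.7 -266.9  108.8] tooly ang 77.98 turn z rad 0.0006 (deg 0.0) shift mm [ 0.7  0.5 12.8] tilt [-6.e-04  4.e-04 -1.e+00]
```

Emit:
carry_out(rows=[[[0.0005,0.0005,0.004],[0,0,0],1],[[0,0,0.004],[0,0,0],1],[[0,0,0.002],[0,0,0],1],[[0,0,0.001],[0,0,0],1],[[0,0,0.001],[0,0,0],1],[[0,0,0.001],[0,0,0],1]])

```text
t: 13.57
ee_pos: [442.8, -266.6, 95.9]
orientation: [0.329, 3.124, -0.0]
ft_force: [-3.2, 0.8, 9.2]
width: 0.6
```

Emit:
carry_out(rows=[[[0,0,0.0007],[0,0,0],1],[[0,0,0.0007],[0,0,0],1]])

```text
t: 13.73
ee_pos: [442.7, -266.7, 95.0]
orientation: [0.329, 3.124, -0.001]
ft_force: [-4.7, 1.0, 11.3]
width: 0.4
```

Emit:
carry_out(rows=[[[0,0,0.0005],[0,0,0],1]])

```text
t: 13.82
ee_pos: [442.7, -266.8, 94.6]
orientation: [0.329, 3.124, -0.001]
ft_force: [-4.7, 0.1, 11.7]
width: 0.4
```

Emit:
carry_out(rows=[[[0,0,0.0006],[0,0,0],1],[[0,0,0.0006],[0,0,0],1],[[0,0,0.0006],[0,0,0],1]])

```text
t: 14.07
ee_pos: [442.5, -267.0, 92.9]
orientation: [-0.328, -3.124, 0.001]
ft_force: [-5.5, -1.1, 13.0]
width: 0.5
```

Emit:
carry_out(rows=[[[0,0,-0.004],[0,0,0],1],[[0,0,-0.01],[0,0,0],1],[[0,0.034,0],[0,0,0],1],[[0,0.04,0],[0,0,0],1],[[0,0.03,0],[0,0,0],1],[[0,0,0.005],[0,0,0],1],[[0,0,0.003],[0,0,0],1],[[0,0,0.001],[0,0,0],1],[[0,0,0.001],[0,0,0],1]])

```text
t: 14.82
ee_pos: [464.4, -165.6, 96.0]
orientation: [0.33, 3.124, -0.0]
ft_force: [-0.3, 0.2, -0.4]
width: 0.8
```

Emit:
carry_out(rows=[[[0,0,0.001],[0,0,0],1],[[0,0,0.001],[0,0,0],1]])

```text
t: 14.98
ee_pos: [464.2, -165.7, 94.5]
orientation: [-0.332, -3.124, -0.001]
ft_force: [-2.5, 2.4, 12.2]
width: 0.7
```

Emit:
carry_out(rows=[[[0,0,0.0007],[0,0,0],1],[[0,0,0.0007],[0,0,0],1]])

```text
t: 15.15
ee_pos: [464.1, -165.7, 93.3]
orientation: [-0.332, -3.124, -0.001]
ft_force: [-3.2, 3.6, 10.9]
width: 0.4
```

Emit:
carry_out(rows=[[[0,0,0.0006],[0,0,0],1],[[0,0,0.0006],[0,0,0],1]])

```text
t: 15.32
ee_pos: [464.1, -165.6, 92.2]
orientation: [-0.332, -3.124, -0.001]
ft_force: [-3.2, 3.9, 16.4]
width: 0.5
```

Emit:
carry_out(rows=[[[0,0,-0.005],[0,0,0],1],[[0,0,-0.013],[0,0,0],1],[[-0.03,0,0],[0,0,0],1],[[-0.04,0,0],[0,0,0],1],[[-0.04,0,0],[0,0,0],1],[[-0.03,0,0],[0,0,0],1],[[0,0,0.004],[0,0,0],1],[[0,0,0.003],[0,0,0],1],[[0,0,0.001],[0,0,0],1],[[0,0,0],[0,0,0],1]])

```text
t: 16.15
ee_pos: [599.2, -193.9, 100.5]
orientation: [-0.33, -3.121, -0.001]
ft_force: [0.9, 1.2, -0.8]
width: 0.9
```

Emit:
carry_out(rows=[[[0,0,0.001],[0,0,0],1],[[0,0,0.001],[0,0,0],1]])

```text
t: 16.32
ee_pos: [600.5, -194.0, 99.5]
orientation: [-0.329, -3.124, -0.0]
ft_force: [-0.4, 0.6, -0.3]
width: 0.0
```

Emit:
carry_out(rows=[[[0,0,0.001],[0,0,0],1],[[0,0,0.001],[0,0,0],1]])

```text
t: 16.48
ee_pos: [601.0, -194.0, 97.5]
orientation: [0.329, 3.124, -0.0]
ft_force: [0.2, 0.0, 0.1]
width: 0.5
```

Emit:
carry_out(rows=[[[0,0,0.001],[0,0,0],1],[[0,0,0.001],[0,0,0],1],[[0,0,0.0007],[0,0,0],1]])

```text
t: 16.73
ee_pos: [601.4, -193.9, 95.3]
orientation: [0.329, 3.124, 0.0]
ft_force: [-1.5, 1.5, 8.9]
width: 0.6
```

Emit:
carry_out(rows=[[[0,0,0.0007],[0,0,0],1],[[0,0,0.0007],[0,0,0],1]])

```text
t: 16.9
ee_pos: [601.6, -193.8, 94.2]
orientation: [0.329, 3.124, 0.0]
ft_force: [-2.6, 2.7, 10.1]
width: 0.5
```

Emit:
carry_out(rows=[[[0,0,0.0007],[0,0,0],1],[[0,0,0.0006],[0,0,0],1]])

```text
t: 17.07
ee_pos: [601.7, -193.7, 93.1]
orientation: [0.329, 3.123, 0.0]
ft_force: [-3.3, 2.2, 10.8]
width: 0.2
```

Continue at C by 1 mm, then go to D.

Emit:
carry_out(rows=[[[0,0,0.0006],[0,0,0],1],[[0,0,0.0006],[0,0,0],1]])

```text
t: 17.23
ee_pos: [601.9, -193.6, 92.0]
orientation: [0.329, 3.123, 0.001]
ft_force: [-2.0, 3.3, 10.2]
width: 0.7
```

Emit:
carry_out(rows=[[[0,0,-0.005],[0,0,0],1],[[0.001,0,-0.013],[0,0,0],1],[[0,-0.034,0],[0,0,0],1],[[0,-0.04,0],[0,0,0],1],[[0,-0.03,0],[0,0,0],1],[[0,0,0.006],[0,0,0],1],[[0,0,0.004],[0,0,0],1],[[0,0,0.002],[0,0,0],1],[[0,0,0.001],[0,0,0],1]])

```text
t: 17.98
ee_pos: [578.7, -294.8, 96.0]
orientation: [-0.327, -3.124, 0.0]
ft_force: [-3.5, -1.5, 7.7]
width: 0.5
```

Emit:
carry_out(rows=[[[0,0,0.001],[0,0,0],1],[[0,0,0.001],[0,0,0],1]])

```text
t: 18.15
ee_pos: [578.8, -294.8, 94.8]
orientation: [-0.326, -3.124, 0.002]
ft_force: [-4.0, -3.6, 7.9]
width: 0.4
```

Emit:
carry_out(rows=[[[0,0,0.0007],[0,0,0],1],[[0,0,0.0007],[0,0,0],1]])

```text
t: 18.32
ee_pos: [578.8, -295.0, 93.5]
orientation: [-0.325, -3.124, 0.002]
ft_force: [-5.0, -3.3, 7.9]
width: 0.3
```

Emit:
carry_out(rows=[[[0,0,0.0007],[0,0,0],1],[[0,0,0.0007],[0,0,0],1],[[0,0,0.0007],[0,0,0],1]])

```text
t: 18.57
ee_pos: [578.9, -295.2, 91.8]
orientation: [-0.325, -3.125, 0.003]
ft_force: [-6.2, -3.2, 12.0]
width: 0.4
```

Emit:
carry_out(rows=[[[0,0,-0.005],[0,0,0],1],[[0,0,-0.013],[0,0,0],1],[[0.03,0,0],[0,0,0],1],[[0.04,0,0],[0,0,0],1],[[0.04,0,0],[0,0,0],1],[[0.03,0,0],[0,0,0],1],[[0,0,0.006],[0,0,0],1],[[0,0,0.006],[0,0,0],1],[[0,0,0.002],[0,0,0],1],[[0,0,0.001],[0,0,0],1]])

```text
t: 19.4
ee_pos: [443.3, -266.5, 93.2]
orientation: [0.328, 3.123, -0.001]
ft_force: [0.4, 0.2, 0.1]
width: 0.6
```

Emit:
carry_out(rows=[[[0,0,0.001],[0,0,0],1],[[0,0,0.001],[0,0,0],1]])

```text
t: 19.57
ee_pos: [443.2, -266.7, 91.7]
orientation: [0.328, 3.123, -0.001]
ft_force: [-2.4, 1.5, 10.0]
width: 0.3
```

Round two, starting at A with a target of about 88.

Emit:
carry_out(rows=[[[0,0,0.0007],[0,0,0],1],[[0,0,0.0007],[0,0,0],1]])

```text
t: 19.73
ee_pos: [443.0, -266.8, 90.6]
orientation: [0.328, 3.123, -0.001]
ft_force: [-3.0, 0.8, 10.2]
width: 0.4
```

Emit:
carry_out(rows=[[[0,0,0.0007],[0,0,0],1],[[0,0,0.0007],[0,0,0],1],[[0,0,0.0007],[0,0,0],1]])

```text
t: 19.98
ee_pos: [442.8, -267.1, 88.7]
orientation: [0.328, 3.123, -0.002]
ft_force: [-5.6, -0.7, 12.8]
width: 0.3
```

Emit:
carry_out(rows=[[[0,0,-0.005],[0,0,0],1],[[0,0,-0.013],[0,0,0],1],[[0,0.034,0],[0,0,0],1],[[0,0.04,0],[0,0,0],1],[[0,0.03,0],[0,0,0],1],[[0,0,0.006],[0,0,0],1],[[0,0,0.005],[0,0,0],1],[[0,0,0.002],[0,0,0],1],[[0,0,0.001],[0,0,0],1]])

```text
t: 20.73
ee_pos: [463.4, -164.9, 91.5]
orientation: [-0.331, -3.123, -0.001]
ft_force: [-1.6, 6.8, 10.8]
width: -0.0
```

Emit:
carry_out(rows=[[[0,0,0.001],[0,0,0],1],[[0,0,0.001],[0,0,0],1]])

```text
t: 20.9
ee_pos: [463.3, -164.9, 90.1]
orientation: [-0.333, -3.123, -0.002]
ft_force: [-1.9, 8.2, 11.0]
width: 0.2
```

Emit:
carry_out(rows=[[[0,0,0.0007],[0,0,0],1],[[0,0,0.0007],[0,0,0],1]])

```text
t: 21.07
ee_pos: [463.2, -164.9, 88.7]
orientation: [-0.333, -3.123, -0.002]
ft_force: [-1.0, 8.5, 12.3]
width: 0.7
```

Emit:
carry_out(rows=[[[0,0,-0.005],[0,0,0],1],[[0,0,-0.013],[0,0,0],1],[[-0.03,0,0],[0,0,0],1],[[-0.04,0,0],[0,0,0],1],[[-0.04,0,0],[0,0,0],1],[[-0.03,0,0],[0,0,0],1],[[0,0,0.006],[0,0,0],1],[[0,0,0.003],[0,0,0],1],[[0,0,0.001],[0,0,0],1],[[0,0,0.001],[0,0,0],1]])

```text
t: 21.9
ee_pos: [598.3, -193.9, 94.5]
orientation: [-0.33, -3.122, -0.001]
ft_force: [-0.2, -0.3, -0.5]
width: 0.4
```

Emit:
carry_out(rows=[[[0,0,0.001],[0,0,0],1],[[0,0,0.001],[0,0,0],1]])

```text
t: 22.07
ee_pos: [599.4, -193.8, 93.4]
orientation: [-0.329, -3.124, -0.0]
ft_force: [0.3, 0.0, -0.7]
width: 0.7
```

Emit:
carry_out(rows=[[[0,0,0.001],[0,0,0],1],[[0,0,0.001],[0,0,0],1]])

```text
t: 22.23
ee_pos: [600.1, -193.7, 91.6]
orientation: [0.329, 3.124, -0.0]
ft_force: [-1.5, 0.1, 6.3]
width: 0.0
```

Emit:
carry_out(rows=[[[0,0,0.0008],[0,0,0],1],[[0,0,0.0008],[0,0,0],1]])

```text
t: 22.4
ee_pos: [600.3, -193.7, 90.7]
orientation: [0.329, 3.124, -0.0]
ft_force: [-3.3, 0.9, 9.2]
width: 0.6
```

Emit:
carry_out(rows=[[[0,0,0.0008],[0,0,0],1],[[0,0,0.0008],[0,0,0],1]])

```text
t: 22.57
ee_pos: [600.5, -193.6, 89.3]
orientation: [0.329, 3.124, 0.0]
ft_force: [-3.2, 2.6, 10.1]
width: 0.8
```

Emit:
carry_out(rows=[[[0,0,0.0005],[0,0,0],1]])

```text
t: 22.65
ee_pos: [600.6, -193.5, 88.9]
orientation: [0.329, 3.124, 0.0]
ft_force: [-3.4, 2.8, 9.4]
width: -0.1
```

Emit:
carry_out(rows=[[[0,0,-0.005],[0,0,0],1],[[0,0,-0.013],[0,0,0],1],[[0,-0.034,0],[0,0,0],1],[[0,-0.04,0],[0,0,0],1],[[0,-0.03,0],[0,0,0],1],[[0,0,0.006],[0,0,0],1],[[0,0,0.004],[0,0,0],1],[[0,0,0.002],[0,0,0],1],[[0,0,0.001],[0,0,0],1]])

```text
t: 23.4
ee_pos: [578.5, -294.3, 92.3]
orientation: [-0.328, -3.123, -0.001]
ft_force: [0.1, 0.2, 0.2]
width: 0.7
```

Emit:
carry_out(rows=[[[0,0,0.001],[0,0,0],1],[[0,0,0.001],[0,0,0],1]])

```text
t: 23.57
ee_pos: [578.9, -294.2, 91.3]
orientation: [-0.327, -3.124, -0.001]
ft_force: [-2.8, 2.1, 9.1]
width: 0.5
```

Emit:
carry_out(rows=[[[0,0,0.0008],[0,0,0],1],[[0,0,0.0008],[0,0,0],1]])

```text
t: 23.73
ee_pos: [579.0, -294.3, 90.0]
orientation: [-0.327, -3.124, -0.0]
ft_force: [-4.0, 1.1, 8.6]
width: 0.6
```

Emit:
carry_out(rows=[[[0,0,0.0006],[0,0,0],1],[[0,0,0.0006],[0,0,0],1]])

```text
t: 23.9
ee_pos: [579.0, -294.4, 88.9]
orientation: [-0.327, -3.125, -0.0]
ft_force: [-3.2, 1.0, 8.4]
width: 0.4
```

Emit:
carry_out(rows=[[[0,0,-0.005],[0,0,0],1],[[0,0,-0.013],[0,0,0],1],[[0.03,0,0],[0,0,0],1],[[0.04,0,0],[0,0,0],1],[[0.04,0,0],[0,0,0],1],[[0.03,0,0],[0,0,0],1],[[0,0,0.006],[0,0,0],1],[[0,0,0.006],[0,0,0],1],[[0,0,0.002],[0,0,0],1],[[0,0,0.001],[0,0,0],1]])

```text
t: 24.73
ee_pos: [443.3, -266.8, 90.9]
orientation: [0.328, 3.123, -0.001]
ft_force: [1.1, 0.1, 0.4]
width: 0.6
```

Emit:
carry_out(rows=[[[0,0,0.001],[0,0,0],1],[[0,0,0.001],[0,0,0],1]])

```text
t: 24.9
ee_pos: [442.8, -266.6, 88.7]
orientation: [0.328, 3.124, -0.0]
ft_force: [-0.5, -0.1, -0.2]
width: 0.7
```

Emit:
carry_out(rows=[[[0,0,0.001],[0,0,0],1],[[0,0,0.0008],[0,0,0],1]])

```text
t: 25.07
ee_pos: [442.6, -266.7, 87.6]
orientation: [0.328, 3.123, -0.001]
ft_force: [-2.2, 0.4, 10.0]
width: 0.5
```

Emit:
carry_out(rows=[[[0,0,0.0007],[0,0,0],1],[[0,0,0.0007],[0,0,0],1]])

```text
t: 25.23
ee_pos: [442.5, -266.8, 86.7]
orientation: [0.328, 3.123, -0.001]
ft_force: [-5.0, 2.0, 22.2]
width: 0.5
```

Emit:
carry_out(rows=[[[0,0,0.0006],[0,0,0],1]])

```text
t: 25.32
ee_pos: [442.5, -266.9, 86.6]
orientation: [0.329, 3.123, -0.001]
ft_force: [-6.0, 2.9, 27.1]
width: 0.5
```

A met the hard seat at about 86.6. I'll retract and take smaller steps on the rest.

Emit:
carry_out(rows=[[[0,0,-0.006],[0,0,0],1],[[0,0,-0.012],[0,0,0],1],[[0,0.034,0],[0,0,0],1],[[0,0.04,0],[0,0,0],1],[[0,0.03,0],[0,0,0],1],[[0,0,0.006],[0,0,0],1],[[0,0,0.006],[0,0,0],1],[[0,0,0.002],[0,0,0],1],[[0,0,0.0005],[0,0,0],1]])

```text
t: 26.07
ee_pos: [463.3, -164.9, 88.2]
orientation: [-0.331, -3.123, -0.002]
ft_force: [-0.3, 5.1, 7.1]
width: 0.5
```

Emit:
carry_out(rows=[[[0,0,0.0008],[0,0,0],1],[[0,0,0.0006],[0,0,0],1]])

```text
t: 26.23
ee_pos: [463.1, -164.9, 87.3]
orientation: [-0.332, -3.123, -0.002]
ft_force: [-2.3, 7.2, 11.5]
width: 0.5
```

Emit:
carry_out(rows=[[[0,0,0.0006],[0,0,0],1]])

```text
t: 26.32
ee_pos: [463.1, -165.0, 86.8]
orientation: [-0.333, -3.123, -0.002]
ft_force: [-0.7, 7.6, 11.3]
width: 0.9
```

Emit:
carry_out(rows=[[[0,0,0.0005],[0,0,0],1]])

```text
t: 26.4
ee_pos: [463.2, -164.9, 86.5]
orientation: [-0.333, -3.123, -0.003]
ft_force: [-3.8, 9.4, 20.8]
width: 0.4
```

Emit:
carry_out(rows=[[[0,0,0.0004],[0,0,0],1]])

```text
t: 26.48
ee_pos: [463.2, -164.9, 86.5]
orientation: [-0.333, -3.123, -0.003]
ft_force: [-3.6, 10.2, 24.3]
width: 0.6
```

Emit:
carry_out(rows=[[[0,0,-0.006],[0,0,0],1],[[0,-0.0005,-0.012],[0,0,0],1],[[-0.03,0,0],[0,0,0],1],[[-0.04,0,0],[0,0,0],1],[[-0.04,0,0],[0,0,0],1],[[-0.0305,0,0],[0,0,0],1],[[0,0,0.006],[0,0,0],1],[[0,0,0.006],[0,0,0],1],[[0,0,0.001],[0,0,0],1],[[0,0,0],[0,0,0],1],[[0,0,0],[0,0,0],1]])

```text
t: 27.4
ee_pos: [599.0, -194.4, 90.2]
orientation: [-0.33, -3.122, -0.001]
ft_force: [-0.4, 0.2, 0.0]
width: 0.0
```

Emit:
carry_out(rows=[[[0,0,0.001],[0,0,0],1],[[0,0,0.0005],[0,0,0],1]])

```text
t: 27.57
ee_pos: [600.1, -194.3, 89.3]
orientation: [-0.329, -3.124, -0.0]
ft_force: [-0.1, -0.0, -0.2]
width: 0.2
```

Emit:
carry_out(rows=[[[0,0,0.0006],[0,0,0],1],[[0,0,0.0006],[0,0,0],1]])

```text
t: 27.73
ee_pos: [600.4, -194.3, 88.5]
orientation: [-0.329, -3.124, 0.0]
ft_force: [-2.2, 1.5, 8.1]
width: 0.5
```

Emit:
carry_out(rows=[[[0,0,0.0006],[0,0,0],1],[[0,0,0.0006],[0,0,0],1]])

```text
t: 27.9
ee_pos: [600.6, -194.2, 87.7]
orientation: [-0.329, -3.124, -0.0]
ft_force: [-3.0, 1.1, 8.5]
width: 0.6
```

Emit:
carry_out(rows=[[[0,0,0.0005],[0,0,0],1]])

```text
t: 27.98
ee_pos: [600.7, -194.2, 87.3]
orientation: [0.329, 3.124, 0.0]
ft_force: [-2.8, 2.0, 9.7]
width: -0.0
```

Emit:
carry_out(rows=[[[0,0,0.0004],[0,0,0],1]])

```text
t: 28.07
ee_pos: [600.7, -194.1, 87.0]
orientation: [0.329, 3.124, 0.0]
ft_force: [-3.0, 3.3, 8.7]
width: 0.8
```

Emit:
carry_out(rows=[[[0,0,0.0005],[0,0,0],1]])

```text
t: 28.15
ee_pos: [600.8, -194.1, 86.7]
orientation: [0.329, 3.124, 0.0]
ft_force: [-5.4, 3.0, 16.1]
width: 0.3
```

Emit:
carry_out(rows=[[[0,0,0.0004],[0,0,0],1]])

```text
t: 28.23
ee_pos: [600.8, -194.1, 86.7]
orientation: [0.329, 3.124, 0.0]
ft_force: [-5.5, 2.7, 18.6]
width: 0.6
```

Emit:
carry_out(rows=[[[0,0,0.0004],[0,0,0],1]])

```text
t: 28.32
ee_pos: [600.8, -194.1, 86.7]
orientation: [0.329, 3.124, 0.0]
ft_force: [-7.0, 2.7, 20.7]
width: 0.7
```

C is hard at 86.7. Now D.

Emit:
carry_out(rows=[[[0,0,-0.006],[0,0,0],1],[[0,0,-0.012],[0,0,0],1],[[0,-0.034,0],[0,0,0],1],[[0,-0.04,0],[0,0,0],1],[[0,-0.03,0],[0,0,0],1],[[0,0,0.006],[0,0,0],1],[[0,0,0.006],[0,0,0],1],[[0,0,0.001],[0,0,0],1],[[0,0,0.0005],[0,0,0],1],[[0,0,0],[0,0,0],1]])

```text
t: 29.15
ee_pos: [579.2, -295.1, 89.2]
orientation: [-0.327, -3.124, -0.0]
ft_force: [-0.8, 0.5, 1.1]
width: 0.6
```

Emit:
carry_out(rows=[[[0,0,0.0007],[0,0,0],1],[[0,0,0.0006],[0,0,0],1]])

```text
t: 29.32
ee_pos: [579.4, -295.1, 88.5]
orientation: [0.327, 3.124, 0.0]
ft_force: [-3.1, 1.3, 7.6]
width: 0.6
```

Emit:
carry_out(rows=[[[0,0,0.0006],[0,0,0],1]])

```text
t: 29.4
ee_pos: [579.4, -295.1, 88.0]
orientation: [0.327, 3.124, 0.0]
ft_force: [-1.8, 0.3, 8.6]
width: 0.5
```

Emit:
carry_out(rows=[[[0,0,0.0005],[0,0,0],1]])

```text
t: 29.48
ee_pos: [579.4, -295.2, 87.6]
orientation: [0.327, 3.124, 0.0]
ft_force: [-2.8, -0.3, 8.3]
width: 0.4
```

Emit:
carry_out(rows=[[[0,0,0.0005],[0,0,0],1]])

```text
t: 29.57
ee_pos: [579.5, -295.2, 87.1]
orientation: [0.327, 3.124, 0.0]
ft_force: [-2.0, 1.3, 8.3]
width: 0.2
```

Emit:
carry_out(rows=[[[0,0,0.0005],[0,0,0],1]])

```text
t: 29.65
ee_pos: [579.5, -295.3, 86.7]
orientation: [0.327, 3.124, -0.0]
ft_force: [-2.4, -0.6, 8.2]
width: 0.3
```

Emit:
carry_out(rows=[[[0,0,0.0004],[0,0,0],1]])

```text
t: 29.73
ee_pos: [579.5, -295.3, 86.4]
orientation: [0.327, 3.124, -0.0]
ft_force: [-3.4, 1.7, 13.3]
width: 0.4
```

Emit:
carry_out(rows=[[[0,0,0.0004],[0,0,0],1]])

```text
t: 29.82
ee_pos: [579.5, -295.3, 86.4]
orientation: [0.327, 3.124, -0.0]
ft_force: [-5.0, 2.1, 16.6]
width: 0.7
```

Emit:
carry_out(rows=[[[0,0,0.0003],[0,0,0],1]])

```text
t: 29.9
ee_pos: [579.6, -295.3, 86.4]
orientation: [0.327, 3.124, -0.0]
ft_force: [-5.6, 1.5, 17.3]
width: 0.5
```

Emit:
carry_out(rows=[[[0,0,-0.006],[0,0,0],1],[[0,0,-0.012],[0,0,0],1],[[0.03,0,0],[0,0,0],1],[[0.04,0,0],[0,0,0],1],[[0.04,0,0],[0,0,0],1],[[0.03,0,0],[0,0,0],1],[[0,0,0.006],[0,0,0],1],[[0,0,0.006],[0,0,0],1],[[0,0,0.003],[0,0,0],1],[[0,0,0.0005],[0,0,0],1],[[0,0,0],[0,0,0],1]])

```text
t: 30.82
ee_pos: [443.3, -267.2, 86.8]
orientation: [0.328, 3.124, -0.0]
ft_force: [-0.2, -0.9, 0.7]
width: 0.2
```

Emit:
carry_out(rows=[[[0,0,0.0007],[0,0,0],1],[[0,0,0.0005],[0,0,0],1]])

```text
t: 30.98
ee_pos: [443.3, -267.3, 86.4]
orientation: [0.328, 3.123, -0.001]
ft_force: [-1.0, 1.8, 12.7]
width: 0.3
```

Emit:
carry_out(rows=[[[0,0,0.0005],[0,0,0],1]])

```text
t: 31.07
ee_pos: [443.3, -267.3, 86.4]
orientation: [0.328, 3.123, -0.001]
ft_force: [-3.7, 2.6, 18.3]
width: 0.2
```

A is firm. Confirming B and C once more.

Emit:
carry_out(rows=[[[0,0,-0.006],[0,0,0],1],[[0,0,-0.012],[0,0,0],1],[[0,0.034,0],[0,0,0],1],[[0,0.04,0],[0,0,0],1],[[0,0.03,0],[0,0,0],1],[[0,0,0.006],[0,0,0],1],[[0,0,0.006],[0,0,0],1],[[0,0,0.003],[0,0,0],1],[[0,0,0.0005],[0,0,0],1],[[0,0,0],[0,0,0],1]])

```text
t: 31.9
ee_pos: [463.5, -166.1, 87.4]
orientation: [-0.331, -3.123, -0.0]
ft_force: [-0.4, -0.2, -0.2]
width: 0.3
```

Emit:
carry_out(rows=[[[0,0,0.0007],[0,0,0],1],[[0,0,0.0005],[0,0,0],1]])

```text
t: 32.07
ee_pos: [463.7, -166.0, 86.7]
orientation: [0.331, 3.124, -0.0]
ft_force: [-0.9, 0.8, -0.2]
width: 0.7
```

Emit:
carry_out(rows=[[[0,0,0.0004],[0,0,0],1]])

```text
t: 32.15
ee_pos: [463.8, -165.9, 86.5]
orientation: [0.33, 3.124, -0.001]
ft_force: [-2.9, -1.6, 7.6]
width: 0.4
```

Emit:
carry_out(rows=[[[0,0,-0.006],[0,0,0],1],[[0,0,-0.012],[0,0,0],1],[[-0.03,0,0],[0,0,0],1],[[-0.04,0,0],[0,0,0],1],[[-0.04,0,0],[0,0,0],1],[[-0.03,0,0],[0,0,0],1],[[0,0,0.006],[0,0,0],1],[[0,0,0.006],[0,0,0],1],[[0,0,0.003],[0,0,0],1],[[0,0,0.0005],[0,0,0],1],[[0,0,0],[0,0,0],1],[[0,0,0],[0,0,0],1]])

```text
t: 33.15
ee_pos: [599.8, -194.2, 88.9]
orientation: [-0.329, -3.124, -0.0]
ft_force: [0.5, 0.3, 0.1]
width: 0.6
```

Emit:
carry_out(rows=[[[0,0,0.0005],[0,0,0],1],[[0,0,0.0005],[0,0,0],1]])

```text
t: 33.32
ee_pos: [600.6, -194.4, 88.2]
orientation: [0.329, 3.124, -0.0]
ft_force: [-0.4, -0.6, -0.1]
width: 0.4
```

Emit:
carry_out(rows=[[[0,0,0.0006],[0,0,0],1],[[0,0,0.0006],[0,0,0],1],[[0,0,0],[0,0,0],1]])

```text
t: 33.57
ee_pos: [600.7, -194.4, 86.7]
orientation: [0.329, 3.124, -0.0]
ft_force: [-0.7, 0.2, 1.0]
width: 0.4
```

Emit:
carry_out(rows=[[[0,0,0.0006],[0,0,0],1],[[0,0,0.0005],[0,0,0],1]])

```text
t: 33.73
ee_pos: [600.8, -194.4, 86.4]
orientation: [0.329, 3.124, -0.0]
ft_force: [-4.4, 1.3, 13.4]
width: 0.7
```

Emit:
carry_out(rows=[[[0,0,0.0005],[0,0,0],1]])

```text
t: 33.82
ee_pos: [600.9, -194.4, 86.4]
orientation: [0.329, 3.124, -0.0]
ft_force: [-6.2, 2.5, 17.6]
width: 0.4
```

All corners are firm at 86.4–86.5 mm. Retracting clear for a look.

Emit:
carry_out(rows=[[[0,0,-0.006],[0,0,0],1],[[0,0,-0.03],[0,0,0],1],[[0,0,-0.035],[0,0,0],1],[[0,0,-0.035],[0,0,0],1],[[0,0,-0.035],[0,0,0],1],[[0.015,-0.03,-0.02],[0,0,0],1],[[0,-0.022,0],[0,0,0],1],[[0,0,0],[0,0,0],1],[[0,0,0],[0,0,0],1],[[0,0,0],[0,0,0],1]])

```text
t: 34.65
ee_pos: [574.9, -241.6, 245.3]
orientation: [-0.33, -3.123, -0.001]
ft_force: [0.2, -0.0, -0.7]
width: 0.4
```

```bash
python3 look.py w9 86.5; python3 -c "
from h import *
o=readout.get_obs(); print(o['ft_force'])
cv2.imwrite('pics/side9.png',cv2.resize(imaging.get_image('side')[180:384,200:450,::-1],None,fx=3,fy=2.9,interpolation=cv2.INTER_CUBIC))"
```

```text
t 34.65 [ 574.9 -241.6  245.3] [ 0.013  0.009  0.003 -0.     0.    -0.002]
[204.31  60.32] 390 [ 442.2 -266.9   86.5]
[304.61  60.34] 413 [ 464.  -164.9   86.5]
[209.67 190.51] 204 [ 579.9 -296.9   86.5]
[298.87 189.66] 273 [ 600.8 -193.9   86.5]
[-0.54367692 -0.19209213 -0.11837463]
```

View pics/w9.png

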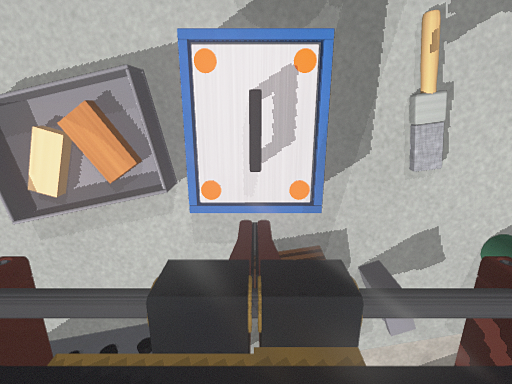

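View pics/side9.png

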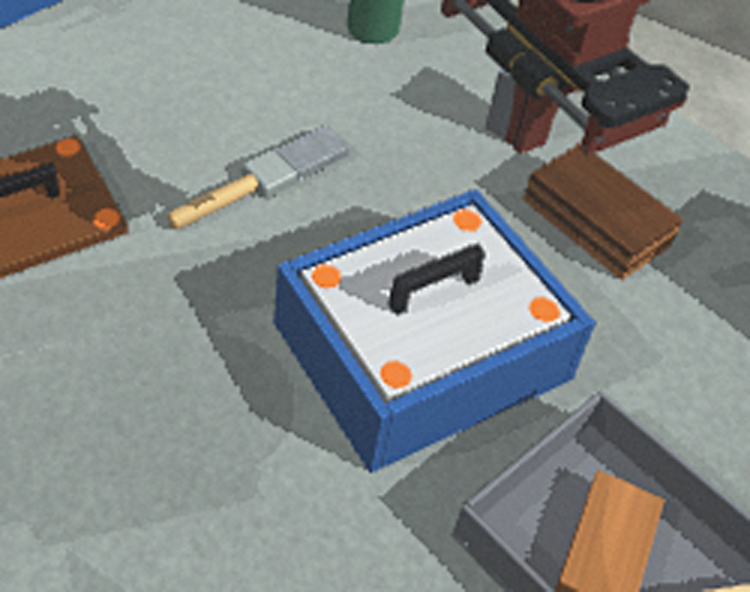

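The pictures show the lid flush inside the blue rim with an even gap all round. Its discs are at (204,60), (305,60), (210,191), (299,190) in the wrist view, and the bystanders look undisturbed. Handing in.

```bash
python3 -c "
from workcell import close_job
print(close_job())"
```

```text
the job is handed in; nothing more can be done
None
```

I picked out the silver aluminium lid (not the red or brown look-alikes), laid it on the gasket inside the blue box's rim and let go. I then pressed its four corners in turn: two rounds of about 4 mm each, a third down to the seat, and a lighter firmness check. I handed the job in at about 35 s; it gives no verdict.

**Last checks**
- **Firmness:** corners A, B, C and D stopped at tool heights of 86.4, 86.5, 86.4 and 86.4 mm, so the lid is level to about 0.1 mm. A, C and D stopped hard under 17–18 N. B only got 7.6 N in the last check, but it had stopped hard at the same height under 24 N just before.
- **Position:** the final wrist view puts the lid's centre within about 1 mm of where I measured the box's centre. The side view shows it flush with the rim, with an even gap.
- **Bystanders:** those in view of the last pictures (brush, wood block, part of the can) look undisturbed. The spanner and nut were not in them. I did not measure any of them.

**What was off**
- **Press force:** the first hard stop, at corner A, briefly read 27 N. That is over the 2.5 kg asked for, but with the lid's weight it comes to about 32 N, under the 36 N limit.
- **Rim height:** the camera measurements gave 83–85 mm at best, about 2 mm below the 86.4 mm where the lid stopped. That is about the stated calibration error, so I relied on touch.

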